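# Hold the right funnel over the vessel on the tared balance

### The job

One vessel, the open moisture tin or the narrow-necked bottle, stands ready on the tared balance inside the clear draught shield; take the funnel that belongs to it from the stand by its handle, the wide-spouted one for the tin or the narrow-stemmed one for the bottle, and leave the other funnel where it is. Carry it over whatever stands in between and hold it upright above that vessel, the end of its spout centred over the mouth and about a centimetre above it, so that I can pour; finish while still holding it there, keeping still and letting go of nothing. The balance is reading, so neither the funnel nor the arm may touch the vessel or the balance with its shield at any time, and everything else on the bench stays as it stands.

Things in the scene. Friction and masses are not known exactly. Their poses are not given: they have to be found in the camera images.
- wide_funnel: white plastic powder funnel, 104 mm across the mouth, 96 mm high, short wide spout 28 mm outside diameter and 30 mm long, then a cone (60 degrees included) up to the rim; the cone counts as solid, only the handle can be gripped. Origin: centre of the lower end of the spout; z points up along the funnel's axis, the handle sticks out level along -x. At the start it sits loosely in one of the stand's two holes, origin about 60 mm above the bench. 75 g (may vary by a third)
- narrow_funnel: white plastic funnel, 84 mm across the mouth, 114 mm high, narrow stem 10 mm outside diameter and 50 mm long, then a cone (60 degrees included) up to the rim; the cone counts as solid, only the handle can be gripped. Origin: centre of the lower end of the stem; z points up along the funnel's axis, the handle sticks out level along -x. At the start it sits loosely in the other hole of the stand, origin about 24 mm above the bench. 60 g (may vary by a third)
- wide_funnel_handle (a point): grip point in the middle of the wide funnel's flat handle: a bar 12 mm thick (along the funnel's y), 16 mm high, reaching 62 mm out from the rim, its top level with the rim. The point lies 88 mm from the funnel's axis along its -x and 88 mm above the spout's end. Free on both sides and from above; axes as the funnel's
- narrow_funnel_handle (a point): grip point in the middle of the narrow funnel's flat handle: the same bar, 12 mm thick (along the funnel's y), 16 mm high, reaching 62 mm out from the rim, its top level with the rim. The point lies 78 mm from the funnel's axis along its -x and 106 mm above the stem's end. Free on both sides and from above; axes as the funnel's
- funnel_stand: fixed grey plastic stand, 120 mm (x) by 250 mm (y), plate top 115 mm above the bench, with two holes of 57 mm at y = +62 and -62 mm in its frame, into which the funnels' cones sink. Origin: centre of its underside; the handles overhang its front (-x)
- balance: fixed white top-loading balance about 225 mm (x) by 176 mm (y) with its display towards the robot (-x). Origin: on the bench below the pan's centre. Round steel pan of 108 mm, 60 mm above the bench, ringed by an open-topped clear draught shield, 150 mm outside diameter, 3 mm wall, whose upper edge is 135 mm above the bench, higher than either vessel
- pan (a point): centre of the pan's upper face, 60 mm above the bench: the vessel on the balance stands within 15 mm of it
- open_tin: open aluminium moisture tin, 65 mm outside diameter, 42 mm high, mouth 61 mm inside. Origin: centre of its underside. It stands on the balance pan or on the wooden block, both 60 mm above the bench
- tin_mouth (a point): centre of the open tin's mouth, at the height of its rim (42 mm above its underside)
- bottle: small amber glass bottle with a narrow neck, no stopper, 51 mm body diameter, 65 mm high, mouth about 27 mm inside and 34 mm outside. Origin: centre of its underside. It stands on the wooden block or on the balance pan, whichever the tin does not
- bottle_mouth (a point): centre of the bottle's mouth, at the height of its rim (65 mm above its underside)
- block: fixed plain wooden block, 90 x 120 x 60 mm, between stand and balance; the vessel that is not on the balance waits on it. Origin: centre of its underside
- tin_lid: lift-off lid of the tin, a flat aluminium disc 66 mm across and 8 mm high, lying behind the block; bystander. Origin: centre of its underside
- marker: black felt marker, 137 mm long, 18 mm thick, lying behind the block; bystander. Origin: under its middle
Things that resemble listed ones, but are neither listed nor needed, are in the scene too. What is shaped like the open_tin but blue or purple is not meant.

How it is judged:
By the outcome, as a careful person would: the job done as asked, in the order asked, and still so for the second after the job is handed in, while the arm keeps its last pose, push and grip.
It also fails if it takes over 43 s, if anything falls off the work surface, if the arm or the gripper's body presses on something with over 40 N, if the wrist force passes 120 N, or if a joint passes its speed limit or range.

### The arm

A 6-joint arm with a two-finger parallel gripper is mounted at the origin on a cart in front of the work surface, level with it; the furniture and walls round the work are solid. World frame = base frame: x ahead of the robot, y to its left, z up, the work surface at z = 0. Lengths are in m, angles in degrees, forces in N, time in s.
With the tool pointing down it reaches from about 0.25 to 0.775 m from the base axis. Payload 8.9 kg.
Tool frame: the origin (TCP) lies at the very end of the fingers, on their centre line; the grasp point (between the pads) lies behind it (r.grip_depth is the z of the grasp point in the tool frame, in m); z points along the fingers, y is the line along which they close (so a half turn about z gives the same grasp; the last joint's range is limited). The gripper opens to 85 mm and grips with 20 to 120 N. Pads are 22 mm wide; open, the fingers measure 114 mm over their backs; the gripper's body (76 mm by 85 mm) begins 54 mm behind the grasp point. The pads swing forward as they close: fully open they stand 13 mm farther back than shut.
Start: joints at [-74.158, 16.656, -8.789, 64.555, 0, 82.019], TCP at [0.212, -0.48, 0.231] pointing down, gripper open.
Joint ranges: [-144.48, 144.48], [-52.06, 99.96], [-74.48, 78.29], [-112.23, 115.85], [-86.99, 84.42], [-180, 180]. Speed limits (degrees/s): [127.2, 127.2, 159.86, 180, 180, 180].

### API

Orientations are given as a 3x3 rotation matrix whose columns are the frame's x, y, z axes.
In Python, from cell import sense, optics, hand_in, r gives the robot as it stands.
- The arm moves only by the shell command python3 -m pendant 'ROWS' [FORCE]. ROWS is JSON, a list of rows, each an object of numbers: "tx", "ty", "tz": the shift along the tool's x, y, z scaled (see below); "ax", "ay", "az": the turn, a rotation vector about the tool's x, y, z scaled (see below); "jaw": the closure, from 0 (fully open) to 1 (shut). A call has 1 to 5 rows; each row is the pose to reach, as a shift and turn from the pose commanded when the call began, along the tool's axes at that moment; what a row does not reach only later rows make up. The controller multiplies each number of a shift by 750 mm and each number of a turn by 30 degrees. A row lasts 1/8 s, in which the tool goes at most 62.5 mm and 10.7 degrees, less where a joint would pass 70% of its speed; a pose out of reach is approached as far as the arm can. A call with a number of a shift or a turn outside -1 to 1 is refused whole. A call with a gripper value outside its range is refused whole. The fingers move at their own pace and stop on an object; FORCE is the grip in N (left out, the last holds). Time passes only in rows, so rows that repeat a pose let the fingers close. It gives the time, the measured TCP pose, the force, the opening and the grip force at its end, in the units of the state.
- sense(): the state, without advancing time (a new reading comes with each control period).
- optics.read_camera(name): name is "side" or "top" or "wrist"; returns a dict with "image" (480x640x3 uint8, red, green, blue), "fx", "fy", "cx", "cy" (pixels), "pose" (4x4, takes a point from camera to world coordinates). Camera axes: x right, y down, z forward; pixel columns grow to the right and rows downward; lengths in m; the calibration is good to about 2 mm. The wrist camera is an equidistant fisheye: a pixel r from the principal point sees the ray r / f radians off the axis. A picture is of the moment at which its call begins. There is no depth.
- hand_in(): hands the job in; it is judged then, once.
The state is a dict: "clock": time; "joint_pos": joint angles; "dq": joint speeds; "joint_efforts": joint torques, N m; "ee_pos": TCP position; "tcp_rot": TCP orientation; "ft_force": force on the tool from outside, world axes, zero at the start; "ft_torque": the same for the moment, N m; "gripper_width": finger opening in m; "grip_force": force on a finger pad.
Only numpy, scipy, OpenCV 4.12 (cv2) and the standard library are available. Lean on these libraries where they do the work, as an engineer would, in place of code of your own. Each camera call takes 0.05 s, during which the arm holds its last target. There are 200 camera calls.

## Working session

There is one attempt and no reset: what is moved stays moved. The work goes in short steps, Python scripts to look and compute and a shell command to move; the robot and the scene stay as the last step left them, time stands still between calls to the robot, and variables do not carry over. Pictures are saved under pics/ and viewed, at most 10 in all, crops included, and the job is handed in when it is done.

```bash
mkdir -p pics; ls
python3 - <<'E'
from cell import sense, optics, r
import cv2,numpy as np
s=sense();print(s['clock'],s['ee_pos'],s['tcp_rot'],r.grip_depth,s['gripper_width'])
for n in ['top','side']:
    c=optics.read_camera(n);cv2.imwrite(f'pics/{n}0.png',c['image'][:,:,::-1])
    print(n,c['fx'],c['fy'],c['cx'],c['cy'],np.round(c['pose'],4).tolist())
E
```

```text
pics
0.0 [ 0.21194637 -0.47980596  0.23073084] [[ 9.14807043e-01  4.03891008e-01 -3.57988180e-04]
 [ 4.03891118e-01 -9.14806138e-01  1.30161401e-03]
 [ 1.98220412e-04 -1.33531391e-03 -9.99999089e-01]] -0.0187 0.08539762448954696
top 446.28072357667236 446.28072357667236 324.51720763962606 241.41638442776525 [[0.0017, -0.9874, 0.1583, 0.426], [-1.0, -0.0027, -0.0059, -0.0223], [0.0063, -0.1583, -0.9874, 1.0589], [0.0, 0.0, 0.0, 1.0]]
side 552.1168071540612 552.1168071540612 327.672105553537 238.21269632893151 [[-0.9896, -0.0979, 0.105, 0.4315], [-0.1415, 0.5414, -0.8288, 1.2108], [0.0243, -0.835, -0.5497, 0.9454], [0.0, 0.0, 0.0, 1.0]]
```

View pics/top0.png

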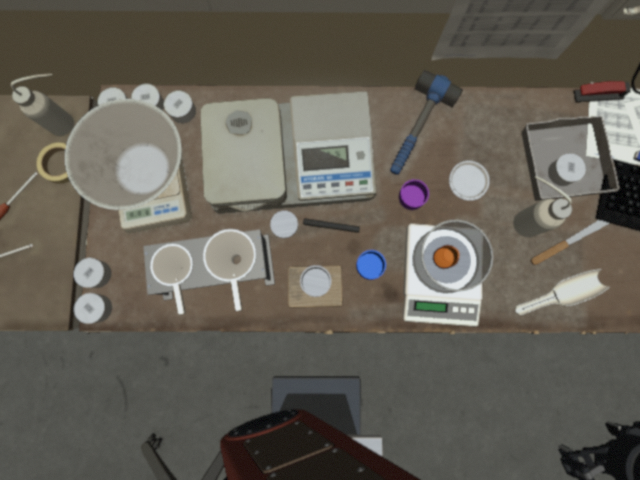

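View pics/side0.png

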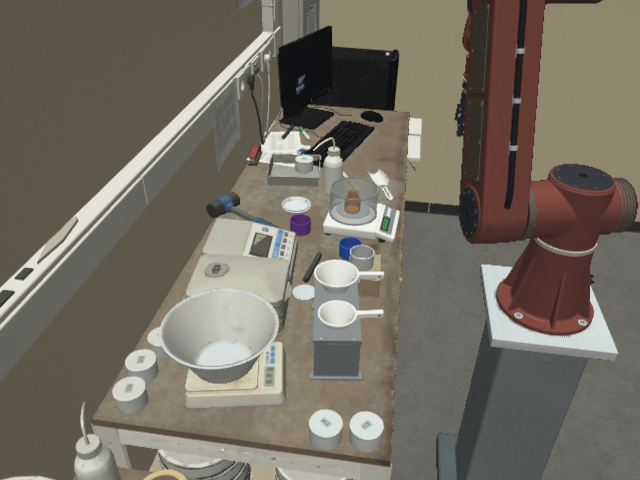

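The bottle (amber) stands on the balance, at top (445,257), so I need the narrow funnel. It is the smaller one: top (172,264) with its handle end at (181,312), side (337,314). I'll enlarge both areas.

Run:
```python
import cv2,numpy as np
t=cv2.imread('pics/top0.png');s=cv2.imread('pics/side0.png')
def c(im,x,y,w,h,k):return cv2.resize(im[y:y+h,x:x+w],None,fx=k,fy=k,interpolation=cv2.INTER_CUBIC)
a=c(t,140,235,80,100,5);b=c(t,405,215,80,100,5)   # 400x500
cv2.imwrite('pics/c1.png',np.hstack([a,b]))
a=c(s,310,290,80,100,5);b=c(s,315,165,80,100,5)
cv2.imwrite('pics/c2.png',np.hstack([a,b]))
```

```text
(no output)
```

View pics/c1.png

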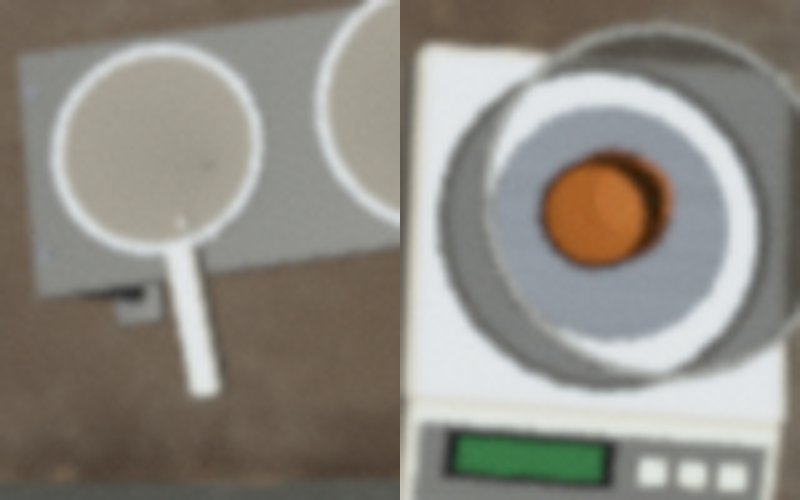

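View pics/c2.png

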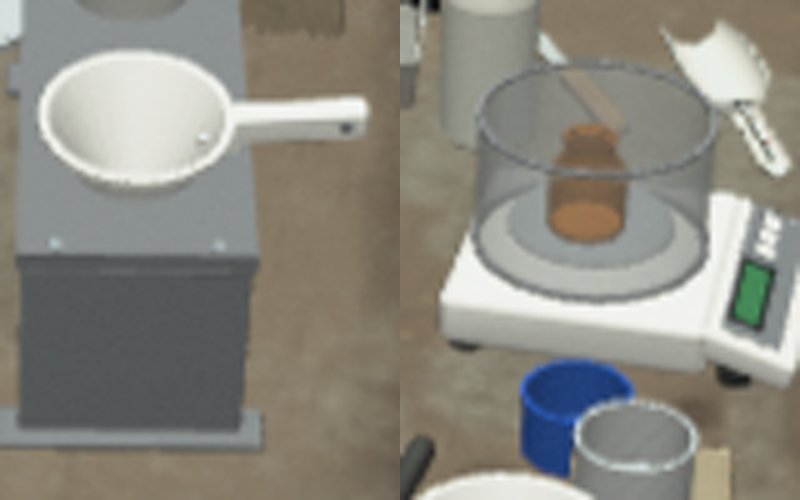

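Top crop: rim centre is at (156,149) and handle end at (204,395). The bottle base disc is at (595,210), with the shoulder shifted up-right. Side crop: rim centre is at (137,118), handle end at (366,113), bottle mouth at (590,132) and base at (586,221).

```bash
cat > h.py <<'E'
from cell import sense, optics, r
import numpy as np
def at(c,u,v,z):
    P=np.array(c['pose']);d=P[:3,:3]@[(u-c['cx'])/c['fx'],(v-c['cy'])/c['fy'],1]
    return P[:3,3]+d*(z-P[2,3])/d[2]
def proj(c,p):
    P=np.array(c['pose']);q=P[:3,:3].T@(np.array(p)-P[:3,3]);return c['cx']+c['fx']*q[0]/q[2],c['cy']+c['fy']*q[1]/q[2]
E
python3 - <<'E'
from h import *
t=optics.read_camera('top');s=optics.read_camera('side')
T=lambda x,y,ox,oy:(ox+x/5-.4,oy+y/5-.4)
def show(n,c,p,z):print(n,np.round(at(c,*p,z),4))
show('rim top',t,T(156.5,149,140,235),.138);show('rim side',s,T(137,118,310,290),.138)
show('hend top',t,T(204,395,140,235),.138);show('hend side',s,T(368,106,310,290),.138)
show('base top',t,T(595,215,325,215),.06);show('base side',s,T(586,221,235,165),.06)
show('mouth side',s,T(590,132,235,165),.125)
m=at(s,*T(590,132,235,165),.125);u,v=proj(t,m);print('mouth in top crop',(u-325)*5,(v-215)*5)
show('pan top',t,T(612,222,325,215),.06)
# tin, shield
show('shield bottom?',t,T(600,230,325,215),.06)
show('shield top',t,T(655,203,325,215),.135);show('shield top side',s,T(596,118,235,165),.135)
show('tin top',t,(315.5,280),.102);show('blue',t,(371,264.5),.04)
show('widerim',t,(229.5,255.5),.156);show('wide hend',t,(237,308),.156)
E
```

```text
rim top [0.5247 0.2899 0.138 ]
rim side [0.5229 0.2877 0.138 ]
hend top [0.4242 0.265  0.138 ]
hend side [0.4224 0.2623 0.138 ]
base top [ 0.5499 -0.2972  0.06  ]
base side [ 0.5492 -0.3063  0.06  ]
mouth side [ 0.5496 -0.3047  0.125 ]
mouth in top crop 652.1517874918175 194.8011428606391
pan top [ 0.5467 -0.3047  0.06  ]
shield bottom? [ 0.5431 -0.2992  0.06  ]
shield top [ 0.5457 -0.3019  0.135 ]
shield top side [ 0.5464 -0.305   0.135 ]
tin top [ 0.4957 -0.0088  0.102 ]
blue [ 0.536  -0.1351  0.04  ]
widerim [0.5412 0.1657 0.156 ]
wide hend [0.4355 0.147  0.156 ]
```

The bottle views disagree by 9 mm in y, so I'll check with the wrist camera from here.

Run:
```python
from h import *
import cv2
c=optics.read_camera('wrist');cv2.imwrite('pics/w0.png',c['image'][:,:,::-1])
print(c['fx'],c['cx'],c['cy'],np.round(c['pose'],4).tolist())
```

```text
371.64829954431775 319.2971848215161 238.45434351792284 [[0.4047, -0.8661, -0.2935, 0.2884], [-0.9145, -0.3834, -0.1294, -0.4472], [-0.0005, 0.3208, -0.9472, 0.3732], [0.0, 0.0, 0.0, 1.0]]
```

View pics/w0.png

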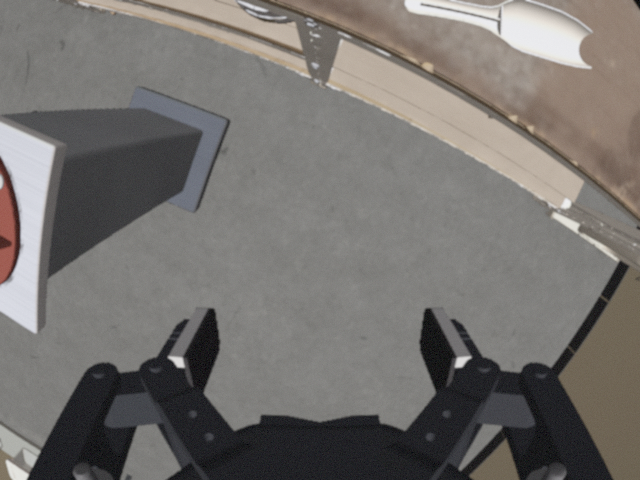

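The wrist view doesn't show the bottle, only the floor, the bench edge and the scoop at (530,30). I'll move up over the balance side, look there, then go on to the funnel.

```bash
python3 -m pendant '[{"tz":-0.08},{"tx":0.08,"tz":-0.15},{"tx":0.16,"ty":-0.02,"tz":-0.2},{"tx":0.24,"ty":-0.04,"tz":-0.25},{"tx":0.32,"ty":-0.05,"tz":-0.28}]'; python3 -m pendant '[{"tx":0.05,"tz":-0.01},{"tx":0.05,"tz":-0.01},{"tx":0.05,"tz":-0.01}]'
python3 - <<'E'
from h import *
import cv2
s=sense();print(s['clock'],s['ee_pos'],s['joint_pos'])
c=optics.read_camera('wrist');cv2.imwrite('pics/w1.png',c['image'][:,:,::-1])
print(np.round(c['pose'],4).tolist())
E
```

```text
0.25 [ 0.21199023 -0.48008109  0.23101515] [-7.41597387e+01  1.66746410e+01 -8.80754055e+00  6.45549217e+01
 -1.69826506e-04  8.20185088e+01]
[[0.4047, -0.8661, -0.2935, 0.2884], [-0.9145, -0.3834, -0.1296, -0.4473], [-0.0003, 0.3208, -0.9472, 0.3733], [0.0, 0.0, 0.0, 1.0]]$[0]: bad value
$[0]: bad value
```

View pics/w1.png

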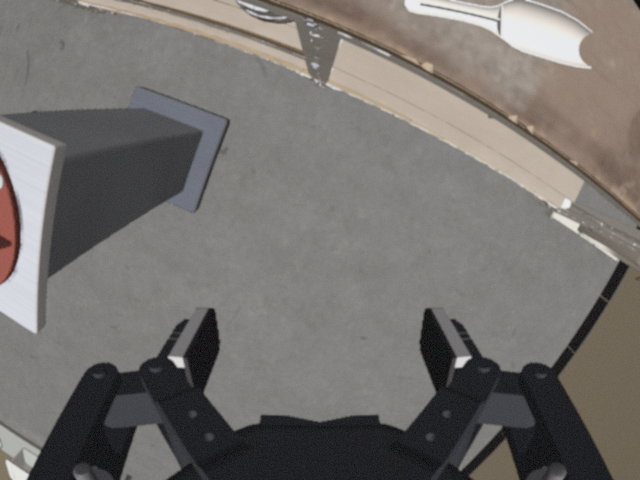

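The call was refused: each row needs every key. The view is unchanged.

```bash
python3 -m pendant '[{"tx":0,"ty":0,"tz":-0.08,"ax":0,"ay":0,"az":0,"jaw":0},{"tx":0.08,"ty":0,"tz":-0.15,"ax":0,"ay":0,"az":0,"jaw":0},{"tx":0.16,"ty":-0.02,"tz":-0.2,"ax":0,"ay":0,"az":0,"jaw":0},{"tx":0.24,"ty":-0.04,"tz":-0.25,"ax":0,"ay":0,"az":0,"jaw":0},{"tx":0.32,"ty":-0.05,"tz":-0.28,"ax":0,"ay":0,"az":0,"jaw":0}]' && python3 -m pendant '[{"tx":0.05,"ty":0,"tz":-0.01,"ax":0,"ay":0,"az":0,"jaw":0},{"tx":0.05,"ty":0,"tz":-0.01,"ax":0,"ay":0,"az":0,"jaw":0},{"tx":0.05,"ty":0,"tz":-0.01,"ax":0,"ay":0,"az":0,"jaw":0}]'
python3 - <<'E'
from h import *
import cv2
s=sense();print(s['clock'],s['ee_pos'],s['joint_pos'],s['dq'])
c=optics.read_camera('wrist');cv2.imwrite('pics/w2.png',c['image'][:,:,::-1])
print(np.round(c['pose'],4).tolist())
E
```

```text
clock: 0.92
ee_pos: [0.3887, -0.3668, 0.4272]
tcp_rot: [[0.915, 0.403, 0.001], [0.403, -0.915, -0.001], [0.0, 0.001, -1.0]]
ft_force: [1.8, -0.2, 0.1]
gripper_width: 0.0854
grip_force: 0.0
clock: 1.3
ee_pos: [0.4217, -0.3527, 0.4327]
tcp_rot: [[0.915, 0.404, -0.001], [0.404, -0.915, 0.0], [-0.001, -0.001, -1.0]]
ft_force: [-1.4, 0.6, -0.8]
gripper_width: 0.0857
grip_force: 0.0
1.3 [ 0.42167284 -0.3527159   0.43273363] [-4.75208692e+01  1.91666408e+01  2.47015465e+01  9.55724737e+01
 -1.82325036e-02  1.08637420e+02] [-1.22862574 -0.4232364  -0.55976917 -0.00728716  0.02948149  0.08785647]
[[0.405, -0.8658, -0.2939, 0.4981], [-0.9143, -0.3836, -0.1299, -0.3198], [-0.0003, 0.3214, -0.947, 0.5749], [0.0, 0.0, 0.0, 1.0]]
```

View pics/w2.png

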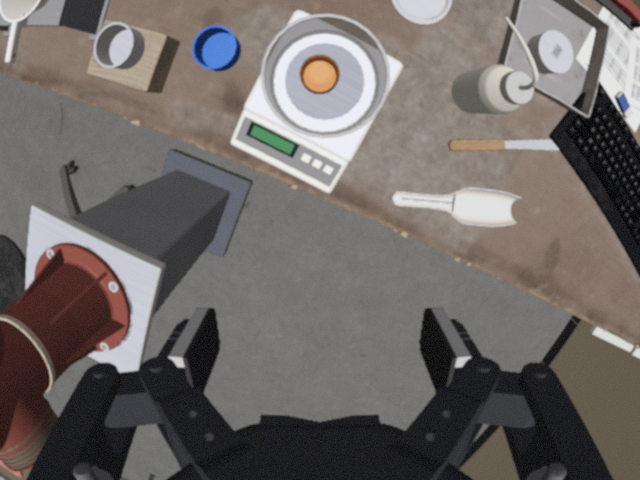

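The bottle sits at wrist px (320,75), seen nearly from above. I'll fit the bottle's silhouette in each camera.

```bash
cat >> h.py <<'E'
def fish(c,p):
    P=np.array(c['pose']);q=P[:3,:3].T@(np.array(p)-P[:3,3]);n=np.hypot(q[0],q[1]);a=np.arctan2(n,q[2])/n
    return c['cx']+c['fx']*a*q[0],c['cy']+c['fx']*a*q[1]
E
python3 - <<'E'
from h import *
import cv2
from scipy.optimize import minimize
K=4
for n,f in (('wrist',fish),('top',proj),('side',proj)):
    c=optics.read_camera(n);im=cv2.cvtColor(c['image'],cv2.COLOR_RGB2HSV)
    m=((im[...,0]<18)&(im[...,1]>130)&(im[...,2]>50)).astype(np.uint8)
    u,v=map(int,f(c,(.549,-.3,.09)));w=40
    roi=m[max(v-w,0):v+w,u-w:u+w];o=(u-w,max(v-w,0));big=cv2.resize(roi*255,None,fx=K,fy=K,interpolation=cv2.INTER_LINEAR)>127
    def model(x,y):
        M=np.zeros(big.shape,np.uint8)
        for r_,z in ((.0255,.06),(.0255,.08),(.0255,.1),(.017,.112),(.017,.125)):
            pts=np.array([f(c,(x+r_*np.cos(a),y+r_*np.sin(a),z)) for a in np.linspace(0,6.28,40)])
            pts=(pts+.5-o)*K
            if z in(.08,.1,.125): pts2=np.vstack([pts,prev])
            else: pts2=pts
            cv2.fillPoly(M,[cv2.convexHull(pts2.astype(np.float32)).astype(np.int32)],1);prev=pts
        return M>0
    g=[(x,y) for x in np.arange(.535,.566,.001) for y in np.arange(-.325,-.28,.001)]
    s=np.array([(model(x,y)&big).sum()/(model(x,y)|big).sum() for x,y in g])
    b=np.array(g)[s>s.max()-.01]
    print(n,roi.sum(),s.max(),b.mean(0))
E
```

```text
wrist 403 0.3027466553207583 [ 0.54987179 -0.29676923]
top 416 0.7610983981693363 [ 0.54981481 -0.29568519]
side 0 0.0 [ 0.55  -0.303]
```

Run:
```python
from h import *
import cv2
out=[]
for n,f in (('wrist',fish),('top',proj)):
    c=optics.read_camera(n);K=8
    u,v=map(int,f(c,(.549,-.298,.09)));o=(u-25,v-30)
    im=cv2.resize(c['image'][o[1]:o[1]+60,o[0]:o[0]+50,::-1],None,fx=K,fy=K,interpolation=cv2.INTER_CUBIC)
    for r_,z,col in ((.0255,.06,(0,255,0)),(.0135,.125,(255,0,0)),(.017,.125,(255,0,255))):
        pts=np.array([f(c,(.55+r_*np.cos(a),-.2965+r_*np.sin(a),z)) for a in np.linspace(0,6.28,60)])
        cv2.polylines(im,[((pts+.5-o)*K).astype(np.int32)],True,col,1)
    out.append(im)
cv2.imwrite('pics/ov.png',np.hstack(out))
```

```text
(no output)
```

View pics/ov.png

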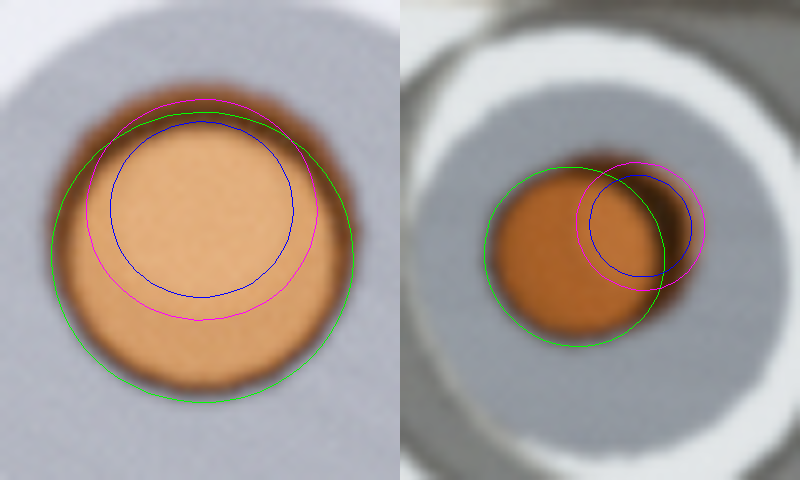

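The fit is good; the true bottle centre is about (0.551,-0.297). Now I'll swing over to the funnel at height, turning the camera outward.

```bash
python3 -m pendant '[{"tx":0.04,"ty":-0.08,"tz":0,"ax":0,"ay":0,"az":-0.33,"jaw":0},{"tx":0.08,"ty":-0.16,"tz":0,"ax":0,"ay":0,"az":-0.67,"jaw":0},{"tx":0.11,"ty":-0.24,"tz":0,"ax":0,"ay":0,"az":-1,"jaw":0},{"tx":0.11,"ty":-0.24,"tz":0,"ax":0,"ay":0,"az":-1,"jaw":0}]' >/dev/null
python3 -m pendant '[{"tx":0.07,"ty":-0.05,"tz":0,"ax":0,"ay":0,"az":-0.33,"jaw":0},{"tx":0.14,"ty":-0.1,"tz":0,"ax":0,"ay":0,"az":-0.67,"jaw":0},{"tx":0.215,"ty":-0.157,"tz":0,"ax":0,"ay":0,"az":-1,"jaw":0},{"tx":0.215,"ty":-0.157,"tz":0,"ax":0,"ay":0,"az":-1,"jaw":0}]' >/dev/null
python3 -m pendant '[{"tx":0.09,"ty":0,"tz":0,"ax":0,"ay":0,"az":-0.33,"jaw":0},{"tx":0.18,"ty":0,"tz":0,"ax":0,"ay":0,"az":-0.67,"jaw":0},{"tx":0.27,"ty":0.01,"tz":0,"ax":0,"ay":0,"az":-1,"jaw":0},{"tx":0.27,"ty":0.01,"tz":0,"ax":0,"ay":0,"az":-1,"jaw":0}]'
```

```text
clock: 3.1
ee_pos: [0.455, 0.2474, 0.432]
tcp_rot: [[-0.405, 0.914, -0.001], [0.914, 0.405, -0.0], [0.0, -0.001, -1.0]]
ft_force: [0.4, 0.0, -0.8]
gripper_width: 0.0855
grip_force: 0.0
```

```bash
python3 -m pendant '[{"tx":0,"ty":0,"tz":0,"ax":0,"ay":0,"az":-0.33,"jaw":0},{"tx":0,"ty":0,"tz":0,"ax":0,"ay":0,"az":-0.67,"jaw":0},{"tx":0,"ty":0,"tz":0,"ax":0,"ay":0,"az":-1,"jaw":0}]' >/dev/null
python3 -m pendant '[{"tx":0,"ty":0,"tz":0,"ax":0,"ay":0,"az":-0.33,"jaw":0},{"tx":0,"ty":0,"tz":0,"ax":0,"ay":0,"az":-0.67,"jaw":0},{"tx":0,"ty":0,"tz":0,"ax":0,"ay":0,"az":-1,"jaw":0}]' >/dev/null
python3 -m pendant '[{"tx":0,"ty":0,"tz":0,"ax":0,"ay":0,"az":-0.33,"jaw":0},{"tx":0,"ty":0,"tz":0,"ax":0,"ay":0,"az":-0.67,"jaw":0},{"tx":0,"ty":0,"tz":0,"ax":0,"ay":0,"az":-0.67,"jaw":0},{"tx":0,"ty":0,"tz":0,"ax":0,"ay":0,"az":-0.67,"jaw":0}]'
python3 - <<'E'
from h import *
s=sense();R=np.array(s['tcp_rot']);print(s['clock'],s['joint_pos'],np.degrees(np.arctan2(R[1,0],R[0,0])))
print('to z .25, units',R.T@(np.array([.4471,.2697,.114])-s['ee_pos'])/.75)
E
```

```text
clock: 4.35
ee_pos: [0.4545, 0.2447, 0.4331]
tcp_rot: [[-0.972, -0.235, 0.0], [-0.235, 0.972, -0.0], [0.0, -0.0, -1.0]]
ft_force: [-0.0, 1.3, 0.6]
gripper_width: 0.0854
grip_force: 0.0
4.35 [ 2.01871911e+01  1.48422471e+01  1.87322158e+01  9.38915698e+01
 -1.26192538e-02  6.62134137e+00] -166.43415007699528
to z .25, units [0.00176536 0.03480863 0.42545623]
```

```bash
python3 -m pendant '[{"tx":0.002,"ty":0.035,"tz":0.08,"ax":0,"ay":0,"az":-0.015,"jaw":0},{"tx":0.002,"ty":0.035,"tz":0.16,"ax":0,"ay":0,"az":-0.015,"jaw":0},{"tx":0.002,"ty":0.035,"tz":0.24,"ax":0,"ay":0,"az":-0.015,"jaw":0},{"tx":0.002,"ty":0.035,"tz":0.32,"ax":0,"ay":0,"az":-0.015,"jaw":0},{"tx":0.002,"ty":0.035,"tz":0.34,"ax":0,"ay":0,"az":-0.015,"jaw":0}]'
python3 - <<'E'
from h import *
import cv2
c=optics.read_camera('wrist');cv2.imwrite('pics/w3.png',c['image'][:,:,::-1])
s=sense();R=np.array(s['tcp_rot']);print(s['clock'],R.T@(np.array([.4471,.2697,.114])-s['ee_pos'])/.75)
print(fish(c,(.4471,.2697,.138)),fish(c,(.4229,.2636,.138)),fish(c,(.4831,.2786,.138)))
E
```

```text
clock: 4.97
ee_pos: [0.4442, 0.2694, 0.1753]
tcp_rot: [[-0.969, -0.245, -0.005], [-0.245, 0.969, -0.002], [0.006, -0.001, -1.0]]
ft_force: [0.4, 0.2, 1.3]
gripper_width: 0.0855
grip_force: 0.0
5.025 [-0.00316302 -0.00068282  0.08211515]
(np.float64(319.73747803791105), np.float64(281.479542079913)) (np.float64(319.8365278154024), np.float64(236.96928078688606)) (np.float64(319.30756691229504), np.float64(339.3350827128737))
```

View pics/w3.png

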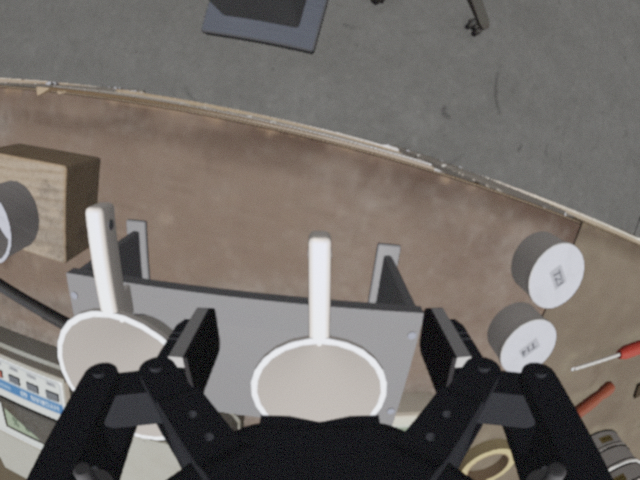

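The wrist view shows the handle from (319,234) to (319,340), as predicted. The stand's front edge lies near row 299, close to the pads, so I'll grip about 8 mm further out.

Run:
```python
from h import *
from scipy.optimize import fsolve
c=optics.read_camera('wrist')
ax=np.array([.9701,.2425]);g=np.array([.5238,.2888])
for px in ((295,297),(345,301)):
    p=fsolve(lambda q:np.array(fish(c,(q[0],q[1],.115)))-px,[.46,.27]);print(p,'dist along handle from axis',(g-p)@ax)
s=sense();R=np.array(s['tcp_rot']);t=np.r_[g-.087*ax,.114]
print(t,R.T@(t-s['ee_pos'])/.75)
```

```text
[0.47245214 0.26062935] dist along handle from axis 0.0566439441872673
[0.46755548 0.29117485] dist along handle from axis 0.0539869068166037
[0.4394013 0.2677025 0.114    ] [ 0.00930719 -0.00108358  0.08512262]
```

```bash
python3 -m pendant '[{"tx":0.005,"ty":-0.001,"tz":0.04,"ax":0,"ay":0,"az":0,"jaw":0},{"tx":0.005,"ty":-0.001,"tz":0.08,"ax":0,"ay":0,"az":0,"jaw":0},{"tx":0.005,"ty":-0.001,"tz":0.083,"ax":0,"ay":0,"az":0,"jaw":0},{"tx":0.005,"ty":-0.001,"tz":0.083,"ax":0,"ay":0,"az":0,"jaw":0}]'
python3 -m pendant '[{"tx":0,"ty":0,"tz":0,"ax":0,"ay":0,"az":0,"jaw":0.5},{"tx":0,"ty":0,"tz":0,"ax":0,"ay":0,"az":0,"jaw":0.8},{"tx":0,"ty":0,"tz":0,"ax":0,"ay":0,"az":0,"jaw":1},{"tx":0,"ty":0,"tz":0,"ax":0,"ay":0,"az":0,"jaw":1},{"tx":0,"ty":0,"tz":0,"ax":0,"ay":0,"az":0,"jaw":1}]' 60
python3 -m pendant '[{"tx":0,"ty":0,"tz":0,"ax":0,"ay":0,"az":0,"jaw":1},{"tx":0,"ty":0,"tz":0,"ax":0,"ay":0,"az":0,"jaw":1},{"tx":0,"ty":0,"tz":0,"ax":0,"ay":0,"az":0,"jaw":1},{"tx":0,"ty":0,"tz":0,"ax":0,"ay":0,"az":0,"jaw":1}]'
```

```text
clock: 5.58
ee_pos: [0.4444, 0.2696, 0.118]
tcp_rot: [[-0.969, -0.248, 0.003], [-0.248, 0.969, 0.001], [-0.003, 0.0, -1.0]]
ft_force: [0.3, 1.2, -0.2]
gripper_width: 0.0854
grip_force: 0.0
clock: 6.2
ee_pos: [0.4429, 0.269, 0.116]
tcp_rot: [[-0.969, -0.248, 0.0], [-0.248, 0.969, -0.0], [-0.0, -0.0, -1.0]]
ft_force: [-0.5, -0.2, 1.8]
gripper_width: 0.0107
grip_force: 62.3
clock: 6.7
ee_pos: [0.4428, 0.269, 0.1159]
tcp_rot: [[-0.969, -0.248, 0.0], [-0.248, 0.969, 0.0], [-0.0, 0.0, -1.0]]
ft_force: [-1.3, -0.6, 2.6]
gripper_width: 0.0108
grip_force: 62.4
```

Gripped at 62 N. Lift straight up, gently.

```bash
python3 -m pendant '[{"tx":0,"ty":0,"tz":-0.01,"ax":0,"ay":0,"az":0,"jaw":1},{"tx":0,"ty":0,"tz":-0.03,"ax":0,"ay":0,"az":0,"jaw":1},{"tx":0,"ty":0,"tz":-0.06,"ax":0,"ay":0,"az":0,"jaw":1},{"tx":0,"ty":0,"tz":-0.1,"ax":0,"ay":0,"az":0,"jaw":1},{"tx":0,"ty":0,"tz":-0.14,"ax":0,"ay":0,"az":0,"jaw":1}]' 80 >/dev/null
python3 -m pendant '[{"tx":0,"ty":0,"tz":-0.04,"ax":0,"ay":0,"az":0,"jaw":1},{"tx":0,"ty":0,"tz":-0.08,"ax":0,"ay":0,"az":0,"jaw":1},{"tx":0,"ty":0,"tz":-0.11,"ax":0,"ay":0,"az":0,"jaw":1},{"tx":0,"ty":0,"tz":-0.13,"ax":0,"ay":0,"az":0,"jaw":1},{"tx":0,"ty":0,"tz":-0.13,"ax":0,"ay":0,"az":0,"jaw":1}]'
python3 - <<'E'
from h import *
import cv2
s=sense();R=np.array(s['tcp_rot']);print(s['joint_pos'])
a=optics.read_camera('side')['image'];b=optics.read_camera('top')['image']
k=lambda im,x,y:cv2.resize(im[y:y+150,x:x+100,::-1],None,fx=4,fy=4,interpolation=cv2.INTER_CUBIC)
cv2.imwrite('pics/l.png',np.hstack([k(a,290,220),k(b,125,210)]))
ax=-R[:2,0];o=s['ee_pos'][:2]+ax*.0835
t=np.array([.551,-.297]);print('origin est',o,'shift tool units',R.T@np.r_[t-o,0]/.75, 'target TCP',s['ee_pos'][:2]+t-o)
E
```

```text
clock: 7.95
ee_pos: [0.4434, 0.2692, 0.32]
tcp_rot: [[-0.969, -0.248, 0.003], [-0.248, 0.969, 0.001], [-0.003, 0.0, -1.0]]
ft_force: [-0.5, -0.1, -0.8]
gripper_width: 0.0103
grip_force: 82.6
[2.31864194e+01 1.40025277e+01 9.03357707e-01 7.67418937e+01
 3.39653302e-03 8.81146426e+00]
origin est [0.52424897 0.2899581 ] shift tool units [ 0.15974365 -0.76696361 -0.00080728] target TCP [ 0.47011453 -0.31773013]
```

View pics/l.png

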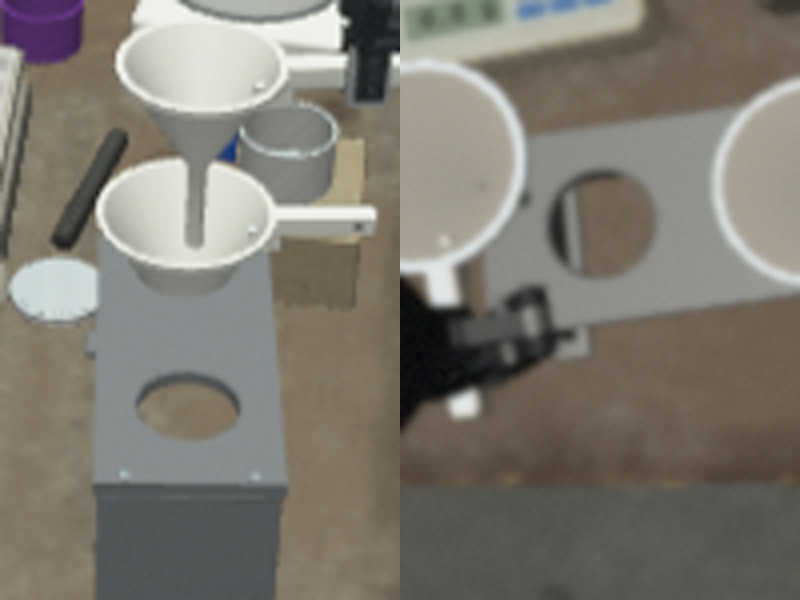

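The funnel is held upright, with its stem end at side-crop (195,247) and rim centre at (202,65). The stand and the wide funnel are undisturbed. Carry across at this height.

```bash
python3 -m pendant '[{"tx":0.005,"ty":-0.02,"tz":0,"ax":0,"ay":0,"az":0,"jaw":1},{"tx":0.015,"ty":-0.06,"tz":0,"ax":0,"ay":0,"az":0,"jaw":1},{"tx":0.025,"ty":-0.12,"tz":0,"ax":0,"ay":0,"az":0,"jaw":1},{"tx":0.035,"ty":-0.18,"tz":0,"ax":0,"ay":0,"az":0,"jaw":1},{"tx":0.05,"ty":-0.24,"tz":0,"ax":0,"ay":0,"az":0,"jaw":1}]' >/dev/null
python3 -m pendant '[{"tx":0.01,"ty":-0.06,"tz":0,"ax":0,"ay":0,"az":0,"jaw":1},{"tx":0.025,"ty":-0.12,"tz":0,"ax":0,"ay":0,"az":0,"jaw":1},{"tx":0.04,"ty":-0.18,"tz":0,"ax":0,"ay":0,"az":0,"jaw":1},{"tx":0.05,"ty":-0.24,"tz":0,"ax":0,"ay":0,"az":0,"jaw":1},{"tx":0.06,"ty":-0.29,"tz":0,"ax":0,"ay":0,"az":0,"jaw":1}]' >/dev/null
python3 -m pendant '[{"tx":0.01,"ty":-0.06,"tz":0,"ax":0,"ay":0,"az":0,"jaw":1},{"tx":0.03,"ty":-0.12,"tz":0,"ax":0,"ay":0,"az":0,"jaw":1},{"tx":0.04,"ty":-0.17,"tz":0,"ax":0,"ay":0,"az":0,"jaw":1},{"tx":0.05,"ty":-0.21,"tz":0,"ax":0,"ay":0,"az":0,"jaw":1},{"tx":0.05,"ty":-0.237,"tz":0,"ax":0,"ay":0,"az":0,"jaw":1}]' >/dev/null
python3 -m pendant '[{"tx":0,"ty":0,"tz":0,"ax":0,"ay":0,"az":0,"jaw":1},{"tx":0,"ty":0,"tz":0,"ax":0,"ay":0,"az":0,"jaw":1},{"tx":0,"ty":0,"tz":0,"ax":0,"ay":0,"az":0,"jaw":1}]'
cat > m.py <<'E'
from h import *
import cv2
from scipy.optimize import least_squares
s=sense();R=np.array(s['tcp_rot']);ax=-R[:2,0];o=s['ee_pos'][:2]+ax*.0835
zo=s['ee_pos'][2]-.116+.024+.0; print(s['clock'],'kin origin',o,zo)
# rim: white blob in top/side, fit ellipse -> centre on the rim plane
for n in ('top','side'):
    c=optics.read_camera(n);u,v=proj(c,(o[0],o[1],zo+.114));w=45
    x0,y0=int(u)-w,int(v)-w
    g=cv2.cvtColor(c['image'][y0:y0+2*w,x0:x0+2*w],cv2.COLOR_RGB2HSV)
    cv2.imwrite(f'pics/m_{n}.png',c['image'][y0:y0+2*w,x0:x0+2*w,::-1])
    gray=cv2.cvtColor(c['image'],cv2.COLOR_RGB2GRAY).astype(np.float32)
    # maximise mean rim brightness over the projected rim circle
    def score(q):
        p=np.array([proj(c,(q[0]+.041*np.cos(a),q[1]+.041*np.sin(a),zo+.114)) for a in np.linspace(0,2*np.pi,72)[:-1]],np.float32)
        p2=np.array([proj(c,(q[0]+.045*np.cos(a),q[1]+.045*np.sin(a),zo+.114)) for a in np.linspace(0,2*np.pi,72)[:-1]],np.float32)
        f=lambda p:cv2.remap(gray,p[:,:1],p[:,1:],cv2.INTER_LINEAR)
        return (f(p)-f(p2)).clip(-30,80).mean()
    G=[(x,y) for x in np.arange(o[0]-.015,o[0]+.0151,.001) for y in np.arange(o[1]-.015,o[1]+.0151,.001)]
    S=np.array([score(q) for q in G]);b=np.array(G)[np.argsort(S)[-5:]]
    print(n,'rim centre',b.mean(0),b.std(0),S.max())
E
python3 m.py
```

```text
clock: 10.3
ee_pos: [0.4691, -0.3173, 0.3185]
tcp_rot: [[-0.969, -0.249, -0.0], [-0.249, 0.969, 0.0], [0.0, 0.0, -1.0]]
ft_force: [0.5, -1.0, -0.4]
gripper_width: 0.0098
grip_force: 82.7
10.3 kin origin [ 0.55001803 -0.29654778] 0.22647919085808718
top rim centre [ 0.55061803 -0.29674778] [0.0004899  0.00074833] 67.01765
side rim centre [ 0.54961803 -0.30074778] [0.0004899  0.00074833] 42.192467
```

Run:
```python
from h import *
c=optics.read_camera('side')
for z in (.22,.228,.236):print(z,proj(c,(.5243,.29,z)),'seen stem end (338.4,281.3..282.5)', proj(c,(.5243,.29,z+.114)),'seen rim (340.1,235.9)')
# current stem end: column-brightness around stem below rim
s=sense();o=(.550,-.297)
g=c['image'].astype(int);u,v=map(int,proj(c,(*o,.2265)));print(u,v)
print(g[v-10:v+8,u-7:u+8].sum(2)//3)
```

```text
0.22 (np.float64(337.48949750711967), np.float64(284.4414988007884)) seen stem end (338.4,281.3..282.5) (np.float64(339.4235746961334), np.float64(239.65665378143672)) seen rim (340.1,235.9)
0.228 (np.float64(337.61844675166657), np.float64(281.45559318895437)) seen stem end (338.4,281.3..282.5) (np.float64(339.567540018179), np.float64(236.32304089742397)) seen rim (340.1,235.9)
0.236 (np.float64(337.74837132889195), np.float64(278.4471030995744)) seen stem end (338.4,281.3..282.5) (np.float64(339.71265627533984), np.float64(232.96277734452514)) seen rim (340.1,235.9)
353 162
[[ 32  37  39  34  29  33  83 110 136 139 119 120 120 120 118]
 [ 32  34  32  31  36  76 115 113 138 139 117 118 119 119 119]
 [ 33  29  26  36  76 112 118 118 140 141 117 116 118 117 117]
 [ 28  25  30  78 116 120 123 123 141 141 117 116 115 116 115]
 [ 24  32  77 116 124 124 123 124 144 143 115 116 116 115 114]
 [ 32  75 118 125 124 124 121 128 146 142 117 116 116 114 114]
 [ 70 116 122 123 125 122 119 130 149 144 115 113 113 113 114]
 [110 119 121 122 123 120 121 135 151 143 111 111 113 115 114]
 [117 118 119 118 119 121 120 143 153 145 109 110 113 113 114]
 [119 119 117 116 117 117 117 143 155 148 114 113 112 113 115]
 [119 120 117 115 117 118 118 131 144 140 122 115 114 114 114]
 [121 119 117 118 116 116 117 117 117 117 117 115 115 116 116]
 [120 118 119 118 116 117 118 117 117 118 118 116 116 115 116]
 [120 119 118 118 118 117 118 118 118 119 116 116 117 116 115]
 [117 119 119 118 116 117 117 117 118 118 116 117 116 116 117]
 [118 117 117 117 117 116 117 118 116 114 115 116 115 115 116]
 [119 120 117 117 116 117 116 117 115 114 116 115 116 116 117]
 [119 118 116 116 118 118 118 116 117 117 116 115 117 116 117]]
```

The stem end is where predicted, upright, 0.3 mm from the aim in the top view. Lower vertically to 1 cm above the mouth.

```bash
python3 -m pendant '[{"tx":0,"ty":0,"tz":0.02,"ax":0,"ay":0,"az":0,"jaw":1},{"tx":0,"ty":0,"tz":0.05,"ax":0,"ay":0,"az":0,"jaw":1},{"tx":-0.001,"ty":0,"tz":0.08,"ax":0,"ay":0,"az":0,"jaw":1},{"tx":-0.001,"ty":0,"tz":0.1,"ax":0,"ay":0,"az":0,"jaw":1},{"tx":-0.001,"ty":0,"tz":0.11,"ax":0,"ay":0,"az":0,"jaw":1}]' >/dev/null
python3 -m pendant '[{"tx":0,"ty":0,"tz":0.005,"ax":0,"ay":0,"az":0,"jaw":1},{"tx":0,"ty":0,"tz":0.01,"ax":0,"ay":0,"az":0,"jaw":1},{"tx":0,"ty":0,"tz":0.01,"ax":0,"ay":0,"az":0,"jaw":1},{"tx":0,"ty":0,"tz":0.01,"ax":0,"ay":0,"az":0,"jaw":1},{"tx":0,"ty":0,"tz":0.01,"ax":0,"ay":0,"az":0,"jaw":1}]'
python3 m.py
python3 - <<'E'
from h import *
c=optics.read_camera('side');g=c['image'].astype(int).sum(2)//3
u,v=map(int,proj(c,(.551,-.297,.135)));print(u,v,proj(c,(.551,-.297,.125)));print(g[v-12:v+10,u-7:u+9])
print((c['image'].astype(int)[...,0]-c['image'][...,2])[v-12:v+10,u-7:u+9])
E
```

```text
clock: 11.7
ee_pos: [0.4702, -0.318, 0.2286]
tcp_rot: [[-0.969, -0.248, 0.0], [-0.248, 0.969, -0.0], [-0.0, -0.0, -1.0]]
ft_force: [-0.6, 0.3, -0.8]
gripper_width: 0.0101
grip_force: 82.7
11.7 kin origin [ 0.55113466 -0.29724293] 0.13659695329737215
top rim centre [ 0.55173466 -0.29744293] [0.0004899  0.00074833] 60.55385
side rim centre [ 0.55073466 -0.30104293] [0.0004899  0.00074833] 45.375095
352 189 (np.float64(351.90550102338057), np.float64(192.12189635822347))
[[169 171 170 147 123 119 106 128 138 124 137 138 125 125 120 129]
 [119 108 111 118 120 121 106 130 139 124 118 112 111 118 113 128]
 [128 128 136 140 139 140 128 134 139 129 132 136 137 137 136 129]
 [130 129 123 138 140 139 132 138 141 127 133 136 137 137 138 139]
 [132 133 117 124 138 137 129 138 142 128 133 136 136 137 139 136]
 [131 134 127 119 127 133 124 142 144 128 132 136 136 136 136 136]
 [132 133 133 129 121 131 125 144 147 127 132 134 134 136 136 135]
 [131 134 134 136 129 122 125 146 148 129 138 136 133 135 135 135]
 [132 132 133 134 135 129 125 146 147 127 137 140 135 136 136 136]
 [132 133 134 133 134 13
[... 1270 characters left out ...]
 9  9  9  7  7 13 23 26 17 11  9  9]
 [ 8  9  9  8  9  9  7  6  7 14 24 25 26 14 10  9]
 [ 9  8  9  8  9  8  5  7  6 14 23 25 26 23 12  7]
 [ 9  9  9  9  9  8  7  7  7  9 20 25 26 25 19  9]
 [ 9  9 10  8 16 24 23 18 19 26 27 27 23 23 21 12]
 [ 9  9 11 21 36 63 67 61 61 66 58 37 28 18 17 11]
 [10  9 23 58 41 50 64 60 60 58 48 48 58 30 16  9]
 [ 8  9 22 46 48 41 41 42 42 41 43 55 55 40 12  7]
 [ 9  9 16 35 38 38 40 40 37 38 38 37 55 30  9  7]
 [ 8  8 17 25 36 38 38 37 36 36 37 37 36 16  9  7]
 [ 9 13 32 37 34 35 38 38 38 36 35 32 29 23 10  8]
 [12 29 41 39 40 43 44 44 43 40 40 37 36 36 14  8]
 [19 35 35 44 46 47 47 45 45 45 45 43 40 40 33 14]
 [ 6 11 19 25 27 31 31 32 37 38 37 37 36 30 38 18]]
```

The side-view pixels show the stem over the neck: stem column about 352.7, neck about 352.4, stem end row 189, mouth centre row 192. That matches a 1 cm gap.

```bash
python3 -m pendant '[{"tx":0,"ty":0,"tz":0,"ax":0,"ay":0,"az":0,"jaw":1},{"tx":0,"ty":0,"tz":0,"ax":0,"ay":0,"az":0,"jaw":1},{"tx":0,"ty":0,"tz":0,"ax":0,"ay":0,"az":0,"jaw":1}]'; python3 -c "
from cell import hand_in;print(hand_in())"
```

```text
clock: 12.22
ee_pos: [0.4701, -0.3178, 0.2283]
tcp_rot: [[-0.969, -0.248, -0.0], [-0.248, 0.969, 0.0], [0.0, 0.0, -1.0]]
ft_force: [0.2, -0.3, -0.4]
gripper_width: 0.0101
grip_force: 82.7
the job is handed in; nothing more can be done
None
```

The narrow-stemmed funnel is held upright and still, its stem end measured within about 1–2 mm of the bottle mouth's centre and about 1 cm above it; I handed the job in at 12.2 s.

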